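# Pack out the doming block

## Task

On the clamping board a steel doming block lies against one end stop, with a gap left between it and the other stop. Find which of the three standing hardwood packing blocks fills that gap (fits in with only a few millimetres to spare), and put it in upright, fully down on the board and in line with the doming block, then let go.

Things in the scene. Friction and masses are not known exactly. Their poses are not given: they have to be found in the camera images.
- board: Fixed grey-painted clamping board, 190 (x) by 110 (y), 15 mm thick; origin at the centre of its underside on the bench, z up. Hardwood end stops, 90 mm wide in y, tops 55 mm above the bench, at x -86 to -63 and +42.5 to +65.5 mm. A steel doming block, 64 x 64 x 40 mm high (top also at 55 mm), 1.25 kg, loose, lies on it against the negative-x stop, centred in y.
- gap (a point): Centre of the floor of the gap between doming block and positive-x stop, on the board's upper face; at x +22, y 0, z +15 mm in the board's frame, axes as the board's. The gap is 41 mm wide along x, open towards both y sides; its walls rise 40 mm above this point.
- packer_a: Loose hardwood packing block standing upright on the bench, 85 mm tall, 60 mm wide (its y), 48 mm thick (its x), about 0.17 kg. Both broad faces are bevelled at the foot by 3 mm over the lowest 10 mm. Origin at the centre of its underside, z up. Gripped across its thickness.
- packer_b: Like packer_a, but 24 mm thick (its x), about 0.09 kg. Same height, width, bevel and origin.
- packer_c: Like packer_a, but 36 mm thick (its x), about 0.13 kg. Same height, width, bevel and origin.

How it is judged:
By the outcome, as a careful person would: the job done as asked, in the order asked, and still so for the second after the job is handed in, with the robot touching nothing.
It also fails if it takes over 35 s, if anything falls off the work surface, if the arm or the gripper's body presses on something with over 40 N, if the wrist force passes 120 N, or if a joint passes its speed limit or range.

## Robot

A 6-joint arm with a two-finger parallel gripper is mounted at the origin on the work surface. World frame = base frame: x ahead of the robot, y to its left, z up, the work surface at z = 0. Lengths are in mm, angles in rad, forces in N, time in s.
With the tool pointing down it reaches from about 275 to 750 mm from the base axis. Payload 10.2 kg.
Tool frame: the origin (TCP) lies midway between the tips of the shut fingers; the grasp point (between the pads) lies 19 mm behind it; z points along the fingers, y is the line along which they close (so a half turn about z gives the same grasp; the last joint's range is limited). The gripper opens to 85 mm and grips with 20 to 120 N. Pads are 22 mm wide; open, the fingers measure 114 mm over their backs; the gripper's body (76 mm by 85 mm) begins 54 mm behind the grasp point. The pads swing forward as they close: fully open they stand 13 mm farther back than shut.
Start: joints at [0.967, 0.313, 1.498, -0, 1.331, -0.223], TCP at [195.136, 487.394, 231.294] pointing down, gripper open.
Joint ranges: [-2.94, 2.94], [-0.97, 2.17], [0.19, 2.56], [-1.23, 4.37], [0.02, 3.11], [-2.88, 2.88]. Speed limits (rad/s): [2.39, 2.39, 3.01, 3.14, 3.14, 3.14].

## Interface

Orientations are given as a unit quaternion [w, x, y, z].
In Python, from rig import ctrl gives the robot as it stands.
- The arm moves only by the tool send_rows, never from a script. Its argument "targets" is a list of rows, each an object with "offset": the shift along the world's x, y, z in cm, a list of three; "spin": the turn about the world's z in rad. A call has 1 to 8 rows; each row is the pose to reach, as a shift and turn from the pose commanded when the call began; what a row does not reach only later rows make up. A row lasts 1/12 s, in which the tool goes at most 41.7 mm and 7.16 degrees, less where a joint would pass 70% of its speed; a pose out of reach is approached as far as the arm can. A call with a gripper value outside its range is refused whole. "grip" is the opening, from 0 (shut) to 1 (fully open), set as the call begins (left out, the last holds). The fingers move at their own pace and stop on an object; "squeeze" is the grip in N (left out, the last holds). Time passes only in rows, so rows that repeat a pose let the fingers close. It gives the time, the measured TCP pose, the force, the opening and the grip force at its end, in the units of the state.
- ctrl.sense(): the state, without advancing time (a new reading comes with each control period).
- ctrl.capture(name): name is "scene" or "top"; returns (picture, depth): 480x640x3 uint8, red, green, blue; 480x640 float32, mm along the optical axis (not along the pixel's ray), 0 where there is no reading.
- ctrl.calibration(name): a dict with "fx", "fy", "cx", "cy" (pixels), "view" (4x4, takes a point from world to camera coordinates). Camera axes: x right, y down, z forward; pixel columns grow to the right and rows downward; lengths in mm; the calibration is good to about 2 mm. A picture is of the moment at which its call begins. calibration takes no time and is no camera call.
- ctrl.finish_job(): hands the job in; it is judged then, once.
Trained networks look in the newest picture that a camera, given by its name, has taken for a name from the list of things; names that differ only in an ending like _2 or _b are one class to them, and where a whole thing is asked for, a point or a joint stands for the part that bears it (a point fixed in the world has none). Each returns a list of dicts, best first, with "conf" (0 to 1); they miss things now and then, are a little off and sometimes report something else, mostly with a low value. They report only what shows in the picture. A call takes as long as a camera call.
- ctrl.search_frame(camera, query): "box" ([left, top, right, bottom] in pixels, round what is visible of it).
- ctrl.place_of(camera, query): "uv" ([column, row] in pixels: a listed point, or the origin of a listed thing).
The state is a dict: "time_s": time; "joints": joint angles; "dq": joint speeds; "tau": joint torques, N m; "eef_pos": TCP position; "ee_rot": TCP orientation; "force": force on the tool from outside, world axes, zero at the start; "wrist_torque": the same for the moment, N m; "grip_width": opening from 0.0 (shut) to 1.0 (fully open); "grip_force": force on a finger pad.
Only numpy, scipy, OpenCV 4.12 (cv2) and the standard library are available. Lean on these libraries where they do the work, as an engineer would, in place of code of your own. Each camera call takes 0.05 s, during which the arm holds its last target. There are 200 camera calls.

## Working session

There is one attempt and no reset: what is moved stays moved. The work goes in short steps, Python scripts to look and compute and a tool call to move; the robot and the scene stay as the last step left them, time stands still between calls to the robot, and variables do not carry over. Pictures are saved under pics/ and viewed, at most 10 in all, crops included, and the job is handed in when it is done.

Besides the shell and the picture viewer there is one more tool, called after ">>>" in YAML: its name, and indented under it one key for each argument. send_rows: Moves the arm, as the interface text tells. Its arguments: {"type":"object","properties":{"targets":{"type":"array"},"grip":{"type":"number"},"squeeze":{"type":"number"}},"required":["targets"]}

```bash
mkdir -p pics; cat > h.py <<'E'
import numpy as np, cv2
from rig import ctrl
def cloud(cam,d):
    c=ctrl.calibration(cam); v,u=np.mgrid[0:480,0:640]
    P=np.stack([(u-c['cx'])/c['fx']*d,(v-c['cy'])/c['fy']*d,d,np.ones_like(d)],-1)
    W=P@np.linalg.inv(np.array(c['view'])).T
    W=W[...,:3]; W[d<=0]=np.nan
    return W
E
python3 - <<'E'
from h import *
np.set_printoptions(precision=1,suppress=True)
for cam in ('top','scene'):
    im,d=ctrl.capture(cam); cv2.imwrite(f'pics/{cam}0.png',im[...,::-1]); np.save(f'{cam}0.npy',d)
    W=cloud(cam,d); np.save(f'W{cam}.npy',W)
    for q in ('packer_a','board'): 
        for r in ctrl.search_frame(cam,q): print(cam,q,np.array(r['box']),round(r['conf'],2))
W=np.load('Wtop.npy')
for lo,hi,n in((80,92,'packers'),(50,60,'stops+dome'),(11,19,'board')):
    m=((W[...,2]>lo)&(W[...,2]<hi)).astype(np.uint8)
    k,l,s,c=cv2.connectedComponentsWithStats(m)
    for i in range(1,k):
        if s[i,4]>60:
            p=W[l==i]; (cx,cy),(w,h),a=cv2.minAreaRect(p[:,:2].astype(np.float32))
            print(n,s[i],np.array([cx,cy,w,h,a]),p[:,2].mean())
print(ctrl.sense())
E
```

```text
top packer_a [387.6 270.1 448.4 294.8] 0.83
top packer_a [370.8 179.7 421.4 220.2] 0.8
top packer_a [470.2 191.  534.8 239.1] 0.66
top board [149.8 192.4 231.9 326.5] 0.62
scene packer_a [220.2 203.3 261.7 250. ] 0.91
scene packer_a [142.8 256.2 192.4 307.9] 0.88
scene packer_a [244.3 256.3 286.8 305.4] 0.65
scene board [384.7 177.8 483.5 279.6] 0.91
packers [ 376  181   46   30 1191] [ 576.1 -144.1   60.3   36.4   85.8] 85.29427666047464
packers [ 486  192   47   39 1626] [ 557.6 -292.5   60.    48.8   86.8] 85.2717258508247
packers [398 267  49  25 844] [ 463.3 -175.1   23.9   60.1   10.7] 85.21557684266827
stops+dome [445   0  32  58 201] [ 839.3 -229.7   97.2   24.9   26.1] 55.05319116733767
stops+dome [490   0  35  50 221] [ 845.5 -298.7   88.    27.    31. ] 54.997401638379394
stops+dome [ 148  193   65   66 3098] [533.3 157.3  87.9  90.6   6.9] 55.5684409359496
stops+dome [479 197  28  37 114] [ 549.3 -270.    60.    28.6   35.1] 55.09436629986215
stops+dome [374 210  42   5  61] [ 558.4 -142.6   57.9    0.8   86.3] 55.39124938362808
stops+dome [ 152  283   67   23 1111] [438.
[... 712 characters left out ...]
94  18  33 116] [715.6 449.3  17.4  53.5  79.7] 14.997882854662585
board [ 152  193   81  134 4854] [491.2 152.1 189.3 110.7   7.2] 15.367394808930278
board [  0 287  15  69 278] [395.5 414.5  98.9  16.5  10.2] 15.326427648110759
board [550 325  41  40 505] [ 380.1 -398.5   54.1   54.9   38. ] 14.040352108002102
{'time_s': 0.3, 'joints': array([ 1. ,  0.3,  1.5,  0. ,  1.3, -0.2]), 'dq': array([ 0., -0., -0., -0.,  0.,  0.]), 'tau': array([ -0. , -41.2, -26. ,  -0. ,   0. ,  -0. ]), 'eef_pos': array([195.1, 487.3, 231.1]), 'ee_rot': array([-0. ,  0.2,  1. , -0. ]), 'force': array([-0.1,  1.3,  0.4]), 'wrist_torque': array([ 0., -0., -0.]), 'grip_force': 0.0, 'grip_width': 1.0023139547402675}
```

View pics/top0.png

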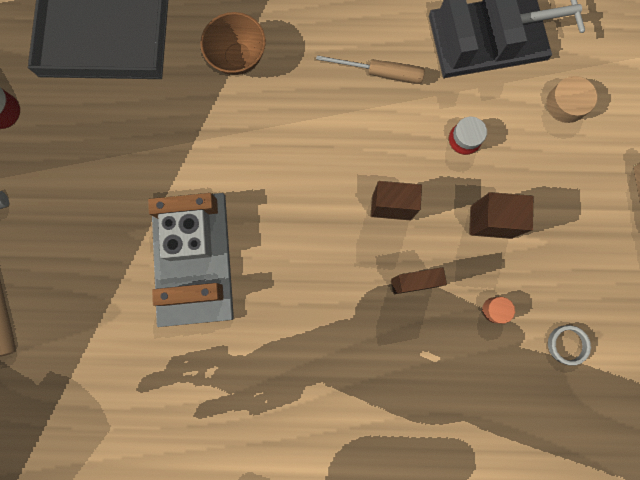

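View pics/scene0.png

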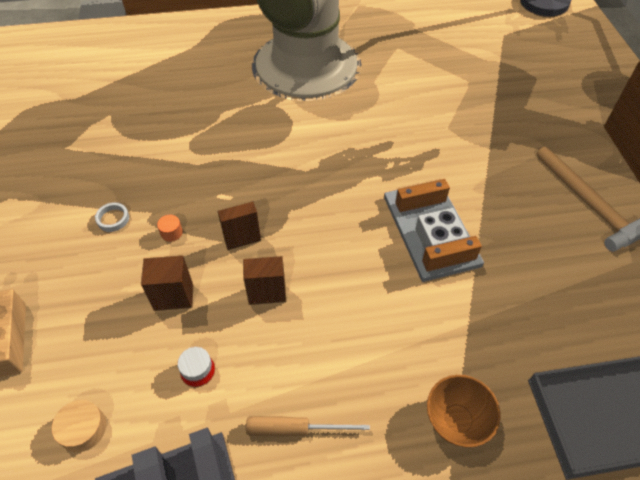

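The top view shows the packers at about (397,200), (502,215) and (420,280), and the board at (190,260) with its gap at about row 272. Depth gives packer C (36 mm) at (576,-144) with its thickness axis at -4.2°. The gap centre is at about (469.5,149.4) and the board axis is at 6.9°. All sizes match those given.

```bash
python3 - <<'E'
from h import *
s=ctrl.sense(); w,x,y,z=s['ee_rot']
print(s['ee_rot'],s['joints'])
yaw=np.degrees(np.arctan2(y*y-x*x,2*x*y)); print('tool y deg',yaw)
for n,p,t in(('pick',(576.1,-144.1),-4.2),('gap',(469.6,149.4),6.9)):
    for k in(-180,0,180): print(n,np.array(p)-s['eef_pos'][:2],'spin',np.radians(t+k-yaw),'dj1',np.arctan2(p[1],p[0])-s['joints'][0])
E
```

```text
[-9.69622568e-05  1.89253288e-01  9.81928278e-01 -2.03155076e-04] [ 9.66589437e-01  3.13065559e-01  1.49793825e+00  1.45985467e-05
  1.33103883e+00 -2.23407079e-01]
tool y deg 68.18157914836696
pick [ 381.01698614 -631.4140257 ] spin -4.40488952752167 dj1 -1.2116906236947902
pick [ 381.01698614 -631.4140257 ] spin -1.2632968739318768 dj1 -1.2116906236947902
pick [ 381.01698614 -631.4140257 ] spin 1.8782957796579167 dj1 -1.2116906236947902
gap [ 274.51698614 -337.9140257 ] spin -4.2111579805503 dj1 -0.6585718142038895
gap [ 274.51698614 -337.9140257 ] spin -1.069565326960506 dj1 -0.6585718142038895
gap [ 274.51698614 -337.9140257 ] spin 2.072027326629287 dj1 -0.6585718142038895
```

>>> send_rows:
  targets:
    - {"offset":[2,-3.3,0],"spin":-0.08}
    - {"offset":[4,-6.6,0],"spin":-0.16}
    - {"offset":[6,-9.9,0],"spin":-0.24}
    - {"offset":[8,-13.2,0],"spin":-0.32}
    - {"offset":[10,-16.5,0],"spin":-0.4}
    - {"offset":[12,-19.8,0],"spin":-0.48}
    - {"offset":[14,-23.1,0],"spin":-0.56}
    - {"offset":[16,-26.4,0],"spin":-0.64}
  grip: 1

```text
time_s: 0.97
eef_pos: [355.6, 221.7, 231.5]
ee_rot: [0.0, 0.49, 0.872, 0.0]
force: [0.9, 0.9, 0.2]
grip_width: 1.004
grip_force: 0.0
```

>>> send_rows:
  targets:
    - {"offset":[2,-3.3,0],"spin":-0.08}
    - {"offset":[4,-6.6,0],"spin":-0.16}
    - {"offset":[6,-9.9,0],"spin":-0.24}
    - {"offset":[8,-13.2,0],"spin":-0.32}
    - {"offset":[10,-16.5,0],"spin":-0.4}
    - {"offset":[12,-19.8,0],"spin":-0.48}
    - {"offset":[14,-23.1,0],"spin":-0.56}
    - {"offset":[16,-26.4,0],"spin":-0.623}

```text
time_s: 1.63
eef_pos: [515.7, -42.5, 231.3]
ee_rot: [0.0, 0.734, 0.679, 0.0]
force: [0.4, 1.8, 0.4]
grip_width: 1.001
grip_force: 0.0
```

>>> send_rows:
  targets:
    - {"offset":[2,-3.3,-2]}
    - {"offset":[4,-6.6,-4]}
    - {"offset":[6.1,-10.34,-6]}
    - {"offset":[6.1,-10.34,-8]}
    - {"offset":[6.1,-10.34,-10]}
    - {"offset":[6.1,-10.34,-10]}
    - {"offset":[6.1,-10.34,-10]}

```text
invalid input
```

>>> send_rows:
  targets:
    - {"offset":[2,-3.3,-1],"spin":0}
    - {"offset":[4,-6.6,-2],"spin":0}
    - {"offset":[6,-10.2,-4],"spin":0}
    - {"offset":[6,-10.2,-6],"spin":0}
    - {"offset":[6,-10.2,-8],"spin":0}
    - {"offset":[6,-10.2,-10],"spin":0}
    - {"offset":[6,-10.2,-10],"spin":0}
    - {"offset":[6,-10.2,-10],"spin":0}

```text
time_s: 2.3
eef_pos: [574.9, -142.5, 131.1]
ee_rot: [-0.001, 0.732, 0.681, -0.0]
force: [-0.7, -0.4, -0.2]
grip_width: 1.001
grip_force: 0.0
```

```bash
python3 - <<'E'
from h import *
s=ctrl.sense(); w,x,y,z=s['ee_rot']; print(s['eef_pos'],np.degrees(np.arctan2(y*y-x*x,2*x*y)))
im,d=ctrl.capture('scene'); cv2.imwrite('pics/s1.png',im[...,::-1])
W=cloud('scene',d)
m=((abs(W[...,2]-85)<3)&(abs(W[...,0]-576)<55)&(abs(W[...,1]+144)<55))
print(m.sum(),cv2.minAreaRect(W[m][:,:2].astype(np.float32)) if m.any() else '')
W0=np.load('Wscene.npy')
for c,z in(((576,-144),85),((469,149),55)):
    m=((abs(W0[...,2]-z)<4)&(np.hypot(W0[...,0]-c[0],W0[...,1]-c[1])<55)).astype(np.uint8)
    k,l,st,ce=cv2.connectedComponentsWithStats(m)
    for i in range(1,k):
        if st[i,4]>40: p=W0[l==i]; print(st[i],cv2.minAreaRect(p[:,:2].astype(np.float32)),p[:,2].mean())
E
```

```text
[ 574.92546494 -142.49093168  131.07334745] -4.181654479466197
525 ((578.8740234375, -144.7483673095703), (59.69576644897461, 37.2799186706543), 86.88098907470703)
[243 256  41  25 847] ((578.7940673828125, -144.5405731201172), (59.621158599853516, 38.18394470214844), 85.7755126953125) 84.7976783780003
[399 179  51  21 555] ((440.0556945800781, 143.94430541992188), (26.821752548217773, 90.53319549560547), 7.4211649894714355) 54.83413452185001
[418 208  40  19 503] ((507.20672607421875, 153.2459259033203), (31.42286491394043, 65.47720336914062), 4.743561267852783) 55.125031293209176
```

View pics/s1.png

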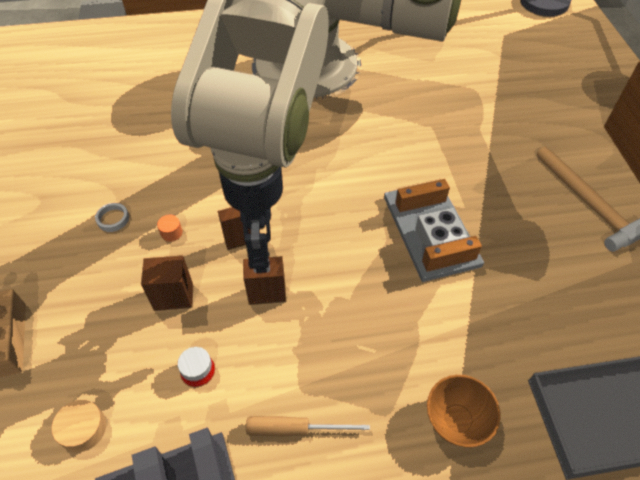

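The scene view shows the open gripper above packer C, whose top is at about (265,268). Both cameras agree to about 2 mm, so I'll descend and grip.

>>> send_rows:
  targets:
    - {"offset":[0.2,-0.2,-2],"spin":0}
    - {"offset":[0.2,-0.2,-4],"spin":0}
    - {"offset":[0.2,-0.2,-6],"spin":0}
    - {"offset":[0.2,-0.2,-7.4],"spin":0}
    - {"offset":[0.2,-0.2,-8.1],"spin":0}
    - {"offset":[0.2,-0.2,-8.1],"spin":0}

```text
time_s: 2.85
eef_pos: [577.2, -144.5, 50.3]
ee_rot: [-0.0, 0.732, 0.681, -0.0]
force: [0.2, 0.3, 0.3]
grip_width: 0.999
grip_force: 0.0
```

>>> send_rows:
  targets:
    - {"offset":[0,0,0],"spin":0}
    - {"offset":[0,0,0],"spin":0}
    - {"offset":[0,0,0],"spin":0}
    - {"offset":[0,0,0],"spin":0}
    - {"offset":[0,0,0],"spin":0}
    - {"offset":[0,0,0],"spin":0}
    - {"offset":[0,0,0],"spin":0}
    - {"offset":[0,0,0],"spin":0}
  grip: 0
  squeeze: 45

```text
time_s: 3.52
eef_pos: [577.5, -144.7, 51.2]
ee_rot: [0.001, 0.732, 0.681, 0.0]
force: [-2.3, -0.2, 5.7]
grip_width: 0.413
grip_force: 45.1
```

>>> send_rows:
  targets:
    - {"offset":[0,0,1],"spin":0}
    - {"offset":[0,0,3],"spin":0}
    - {"offset":[0,0,5],"spin":0}
    - {"offset":[0,0,7],"spin":0}
    - {"offset":[0,0,9],"spin":0}
    - {"offset":[0,0,10],"spin":0}
    - {"offset":[0,0,10],"spin":0}

```text
time_s: 4.1
eef_pos: [577.9, -144.9, 152.7]
ee_rot: [0.002, 0.732, 0.681, 0.001]
force: [0.8, 0.3, -1.1]
grip_width: 0.416
grip_force: 45.4
```

>>> send_rows:
  targets:
    - {"offset":[-0.7,1.8,0],"spin":0.03}
    - {"offset":[-1.7,4.7,0],"spin":0.06}
    - {"offset":[-2.9,8,0],"spin":0.09}
    - {"offset":[-4.1,11.4,0],"spin":0.12}
    - {"offset":[-5.3,14.8,0],"spin":0.15}
    - {"offset":[-6.5,18,0],"spin":0.17}
    - {"offset":[-7.7,21.2,0],"spin":0.19}
    - {"offset":[-8.7,24,0],"spin":0.194}

```text
time_s: 4.77
eef_pos: [488.5, 97.2, 149.2]
ee_rot: [-0.001, 0.663, 0.749, -0.001]
force: [0.2, 0.3, -1.8]
grip_width: 0.414
grip_force: 45.3
```

>>> send_rows:
  targets:
    - {"offset":[-0.9,2.6,0],"spin":0}
    - {"offset":[-1.6,4.5,0],"spin":0}
    - {"offset":[-1.97,5.34,0],"spin":0}
    - {"offset":[-1.97,5.34,0],"spin":0}
    - {"offset":[-1.97,5.34,0],"spin":0}

```text
time_s: 5.18
eef_pos: [470.4, 148.4, 149.8]
ee_rot: [-0.0, 0.663, 0.749, -0.0]
force: [-0.4, 0.1, -2.0]
grip_width: 0.416
grip_force: 45.4
```

```bash
python3 - <<'E'
from h import *
s=ctrl.sense(); w,x,y,z=s['ee_rot']; print(s['eef_pos'],np.degrees(np.arctan2(y*y-x*x,2*x*y)),s['grip_width'])
for cam in('top','scene'):
    im,d=ctrl.capture(cam); W=cloud(cam,d)
    cv2.imwrite(f'pics/g_{cam}.png',cv2.resize(im[150:350,100:360] if cam=='top' else im[100:300,320:580],None,fx=3,fy=3)[...,::-1])
    for lo,hi in((48,61),(110,200)):
        m=((W[...,2]>lo)&(W[...,2]<hi)&(np.hypot(W[...,0]-490,W[...,1]-150)<120)).astype(np.uint8)
        k,l,st,ce=cv2.connectedComponentsWithStats(m)
        for i in range(1,k):
            if st[i,4]>60: p=W[l==i]; print(cam,st[i],cv2.minAreaRect(p[:,:2].astype(np.float32)),p[:,2].mean())
E
python3 -c "
import cv2,numpy as np
a=cv2.imread('pics/g_top.png');b=cv2.imread('pics/g_scene.png')
cv2.imwrite('pics/g.png',cv2.resize(np.hstack([a,b]),(800,308)))"
```

```text
[470.41408651 148.38934706 149.7780972 ] 6.957479412256012 0.41643914106761587
top [ 148  193   65   63 2670] ((533.9799194335938, 157.28836059570312), (87.7383804321289, 90.08354949951172), 6.604402542114258) 55.529270435967575
top [ 155  283   64   23 1012] ((438.2343444824219, 143.15164184570312), (23.060272216796875, 85.5501937866211), 6.901256561279297) 55.431334592796794
top [ 149  231   47   63 1673] ((468.95367431640625, 134.02737426757812), (68.28565216064453, 32.26458740234375), 7.121546745300293) 169.95542133594822
scene [397 185  28  16 257] ((442.9007263183594, 121.36062622070312), (26.22901725769043, 43.94083786010742), 6.780373573303223) 54.03908185041375
scene [ 418  208   64   53 2006] ((535.7564086914062, 156.35165405273438), (90.14913940429688, 90.47662353515625), 6.866057872772217) 54.78028499956216
scene [ 414  128   51   65 1710] ((483.4129943847656, 144.92526245117188), (76.67364501953125, 54.027992248535156), 42.24311447143555) 157.1219482102492
```

View pics/g.png

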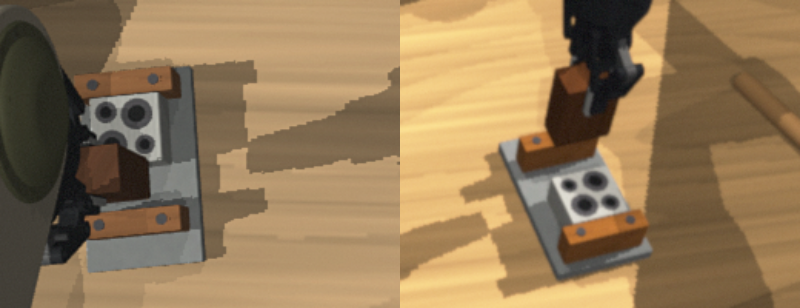

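The scene view shows the packer held upright over the gap, in line with the board. I'll check its faces against the gap walls within the same camera.

```bash
python3 - <<'E'
from h import *
a=np.radians(6.9); e=np.array([np.cos(a),np.sin(a)]); n=np.array([-e[1],e[0]])
for cam,g in(('scene',(471.7,148.6)),('top',(469.95,149.5))):
    im,d=ctrl.capture(cam); W=cloud(cam,d).reshape(-1,3); im=im.reshape(-1,3).astype(int)
    E=(W[:,:2]-g)@e; N=(W[:,:2]-g)@n
    m=(W[:,2]>102)&(W[:,2]<190)&(abs(E)<35)&(abs(N)<45)&(im[:,0]-im[:,2]>15)
    print(cam,m.sum(),'z',np.percentile(W[m,2],[1,50,99]),'N',np.percentile(N[m],[1,50,99]),'E',np.percentile(E[m],[1,50,99]))
    for z in range(100,190,10):
        k=m&(abs(W[:,2]-z)<5)
        if k.sum()>20: print(z,k.sum(),'E',np.percentile(E[k],[2,50,98]).round(1),'N',np.percentile(N[k],[2,50,98]).round(1))
E
```

```text
scene 1531 z [103.11712307 147.38924119 185.49358577] N [-31.70231753 -19.22290452  27.02451823] E [-17.76544919  16.15724553  19.57044401]
100 38 E [-6.8 15.1 17. ] N [-31.7 -17.9  26.9]
110 155 E [-15.2  16.9  19.2] N [-31.5 -15.3  26.1]
120 182 E [-13.5  17.3  19.5] N [-31.5 -12.4  26.9]
130 185 E [-14.9  17.3  19.5] N [-31.6 -12.3  26. ]
140 176 E [-14.1  17.4  19.2] N [-31.6 -13.4  27.1]
150 131 E [-14.4  17.1  19.5] N [-31.6 -25.   26.9]
160 121 E [-15.6  17.   19.5] N [-31.8 -28.8  25.9]
170 103 E [-15.1  16.7  19.1] N [-31.9 -30.  -13.2]
180 392 E [-18.5   1.3  18.9] N [-31.4 -18.8  13.3]
top 1246 z [108.03325465 183.46814176 186.39727247] N [-31.75021209 -23.56859928  -2.07058293] E [-18.04726827  -1.67114356  17.54946296]
110 41 E [-16.5  -3.1  14.8] N [-31.8 -31.3 -30.7]
120 52 E [-18.1  -6.9  14.9] N [-31.9 -31.2  -3.7]
130 57 E [-18.1  -6.3  14.1] N [-31.8 -31.1 -10.1]
140 53 E [-18.   -8.8  14.6] N [-31.8 -31.1  -8.4]
150 58 E [-17.9  -6.2  15.1] N [-31.7 -31.2 -11.7]
160 58 E [-30.8  -5.9  14.8] N [-31.6 -31.1  -1.2]
170 81 E [-17.8  -6.6  15.1] N [-31.9 -31.2 -14. ]
180 657 E [-17.3   0.8  17.5] N [-31.5 -19.1  -2.7]
```

Centred in x to under 1 mm, upright, and about 1.3 mm low in y. Descending.

>>> send_rows:
  targets:
    - {"offset":[0,0.13,-1.5],"spin":0}
    - {"offset":[0,0.13,-3],"spin":0}
    - {"offset":[0,0.13,-4],"spin":0}
    - {"offset":[0,0.13,-4.6],"spin":0}
    - {"offset":[0,0.13,-5.2],"spin":0}
    - {"offset":[0,0.13,-5.8],"spin":0}
    - {"offset":[0,0.13,-5.8],"spin":0}

```text
time_s: 5.97
eef_pos: [470.2, 149.9, 91.5]
ee_rot: [-0.0, 0.663, 0.749, -0.0]
force: [-0.7, -0.2, -2.4]
grip_width: 0.414
grip_force: 45.5
```

No contact, and the foot is about 13 mm into the gap.

>>> send_rows:
  targets:
    - {"offset":[0,0,-0.6],"spin":0}
    - {"offset":[0,0,-1.2],"spin":0}
    - {"offset":[0,0,-1.7],"spin":0}
    - {"offset":[0,0,-2.1],"spin":0}
    - {"offset":[0,0,-2.4],"spin":0}
    - {"offset":[0,0,-2.4],"spin":0}

```text
time_s: 6.47
eef_pos: [470.1, 150.1, 67.7]
ee_rot: [-0.0, 0.663, 0.749, -0.0]
force: [-0.6, 0.0, -2.3]
grip_width: 0.417
grip_force: 45.5
```

>>> send_rows:
  targets:
    - {"offset":[0,0,-0.1],"spin":0}
    - {"offset":[0,0,-0.2],"spin":0}
    - {"offset":[0,0,-0.2],"spin":0}

```text
time_s: 6.72
eef_pos: [470.5, 150.1, 66.3]
ee_rot: [0.0, 0.663, 0.749, 0.0]
force: [-1.0, 0.7, -2.6]
grip_width: 0.415
grip_force: 45.5
```

>>> send_rows:
  targets:
    - {"offset":[0,0,-0.1],"spin":0}
    - {"offset":[0,0,-0.15],"spin":0}
    - {"offset":[0,0,-0.15],"spin":0}

```text
time_s: 6.97
eef_pos: [470.6, 150.1, 66.2]
ee_rot: [0.0, 0.663, 0.749, 0.0]
force: [-6.6, -0.7, 15.1]
grip_width: 0.417
grip_force: 47.5
```

Seated: TCP is 51 mm above the board face, as at the grasp, with contact force showing. Releasing.

>>> send_rows:
  targets:
    - {"offset":[0,0,0.05],"spin":0}
    - {"offset":[0,0,0.1],"spin":0}
    - {"offset":[0,0,0.1],"spin":0}
    - {"offset":[0,0,0.1],"spin":0}
    - {"offset":[0,0,0.1],"spin":0}
    - {"offset":[0,0,0.1],"spin":0}
  grip: 0.75

```text
time_s: 7.47
eef_pos: [470.5, 150.1, 65.7]
ee_rot: [-0.0, 0.663, 0.749, -0.0]
force: [0.7, 0.3, 0.3]
grip_width: 0.752
grip_force: 0.0
```

>>> send_rows:
  targets:
    - {"offset":[0,0,1],"spin":0}
    - {"offset":[0,0,3],"spin":0}
    - {"offset":[0,0,5],"spin":0}
    - {"offset":[0,0,8],"spin":0}
    - {"offset":[0,0,11],"spin":0}
    - {"offset":[0,-4,12],"spin":0}
    - {"offset":[0,-8,12],"spin":0}
    - {"offset":[0,-12,12],"spin":0}

```text
time_s: 8.13
eef_pos: [470.5, 29.0, 187.5]
ee_rot: [0.001, 0.662, 0.749, 0.001]
force: [1.1, -0.6, 0.4]
grip_width: 0.748
grip_force: 0.0
```

>>> send_rows:
  targets:
    - {"offset":[0,-4,0],"spin":0}
    - {"offset":[0,-8,0],"spin":0}
    - {"offset":[0,-12,0],"spin":0}
    - {"offset":[0,-12,0],"spin":0}
    - {"offset":[0,-12,0],"spin":0}
    - {"offset":[0,-12,0],"spin":0}

```text
time_s: 8.63
eef_pos: [470.4, -89.5, 186.2]
ee_rot: [0.0, 0.663, 0.748, 0.0]
force: [0.4, 0.7, 0.4]
grip_width: 0.751
grip_force: 0.0
```

```bash
python3 - <<'E'
from h import *
for cam in('top','scene'):
    im,d=ctrl.capture(cam); W=cloud(cam,d)
    cv2.imwrite(f'pics/f_{cam}.png',im[150:350,100:300][...,::-1] if cam=='top' else im[120:320,340:540][...,::-1])
    for lo,hi in((51,60),(94,106)):
        m=((W[...,2]>lo)&(W[...,2]<hi)&(np.hypot(W[...,0]-490,W[...,1]-150)<120)).astype(np.uint8)
        k,l,st,ce=cv2.connectedComponentsWithStats(m)
        for i in range(1,k):
            if st[i,4]>60: p=W[l==i]; print(cam,st[i],cv2.minAreaRect(p[:,:2].astype(np.float32)),p[:,2].mean(),p[:,2].std())
a,b=cv2.imread('pics/f_top.png'),cv2.imread('pics/f_scene.png')
cv2.imwrite('pics/f.png',cv2.resize(np.hstack([a,b]),(800,400)))
E
```

```text
top [ 148  193   65   63 2965] ((534.0164794921875, 157.66868591308594), (87.33796691894531, 89.98886108398438), 6.094655990600586) 55.59509832284714 1.2676673576274604
top [ 152  283   66   23 1070] ((438.0773010253906, 145.753662109375), (23.186565399169922, 90.35812377929688), 6.976929187774658) 55.470039342391594 1.2486128540795376
top [ 149  252   49   33 1321] ((469.7557373046875, 150.15211486816406), (36.25051498413086, 60.44297409057617), 7.149746894836426) 100.27411388286063 1.2802792661048452
scene [ 397  186   85   75 2215] ((503.8453369140625, 152.26541137695312), (154.7454833984375, 90.63353729248047), 7.033933639526367) 55.043552578307974 1.550389790352156
scene [414 173  42  26 685] ((472.32269287109375, 149.65020751953125), (38.855831146240234, 60.64216613769531), 7.261924743652344) 99.46574972183869 1.723152550783657
```

View pics/f.png

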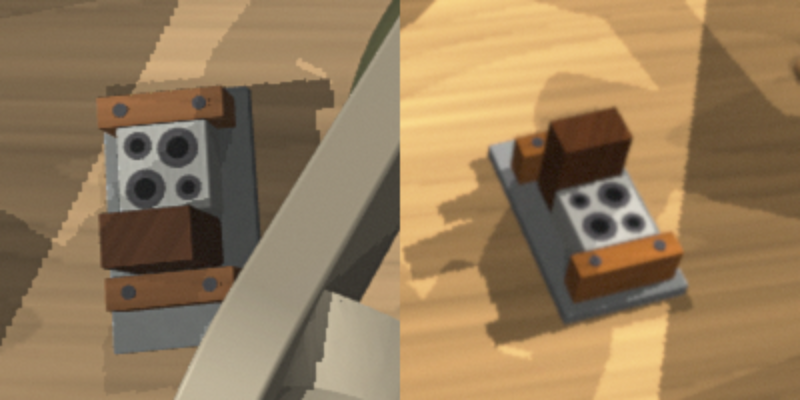

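The views show the packer upright in the gap, with its top at 100 mm (fully down), centred to under 1 mm and square to the doming block. Handing in.

```bash
python3 -c "
from rig import ctrl
print(ctrl.finish_job())"
```

```text
the job is handed in; nothing more can be done
None
```

Packer C (36 mm) is in the gap, upright, fully down on the board and in line with the doming block; the gripper is clear of it and the job is handed in.

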